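# Hold the bayonet lid at the purge position

### The job

The purge pot on the packing bench needs its lid held in the purge position. Pick up the bayonet lid (the one with two ears), put it on the pot with its lugs going down through the slots until it sits fully home, then twist it clockwise so that its ears push the spring-loaded vent ring to about half of its travel, where the ring's posts line up with the half-way ribs, never so far that the ring clicks into its lock. Finish while still gripping the lid and holding it there against the spring, and leave the other things on the bench where they are.

Things in the scene. Friction and masses are not known exactly. Their poses are not given: they have to be found in the camera images.
- lid_grip (a point): Centre of the grip bar of the loose aluminium bayonet lid (about 220 g), upright on the bench. The bar is 56 mm long (this frame's x), 14 mm thick (y), 44 mm high; grip it across y from above. This point is half-way up the bar: 44 mm above the lid's underside, 22 mm above the top of its disc. A half turn gives the same lid. z is up.
- lid: The same lid; origin at the centre of its underside, axes as at the bar. Disc 92 mm across, 6 mm thick; below it a round plug 66 mm across, 16 mm deep. In line with the bar, at +x and -x: two ears on the disc's edge (10 mm wide, 6 mm thick, out to 60 mm from the axis) and two lugs at the plug's foot (12 mm wide, 8 mm tall, out to 42 mm from the axis).
- pot_mouth (a point): Centre of the mouth of the fixed steel purge pot, level with the rim's upper face, 100 mm above the bench. Mouth 74 mm across; two slots for the lugs, 22 mm wide, at this frame's +x and -x, reach 46 mm from the axis; the lip is 6 mm thick. Fully home, the disc rests on the rim and the bar's centre is 28 mm above this point. The lid fits either way round. z is up.
- pot: The same pot; origin at the centre of its underside, axes as at the mouth. Neck 100 mm across; a collar 146 mm across lies 25 mm below the rim. A lid in it turns clockwise seen from above (anticlockwise it is stopped within about 0.25 rad). On the collar a low rib marks where each post of the vent ring stands at half travel; a taller block marks the lock.
- vent_ring (a joint): Angle (rad) of the black sprung ring round the pot's neck: 0 at rest, grows clockwise from above, lock clicks at about 1.1, end 1.2; half travel is 0.6. Its two posts (8 mm wide, 52 to 59 mm from the axis, 9 mm above the rim) rest 0.45 rad clockwise of the slots. The ears meet them after about 0.29 rad of lid turn, then push them along. Spring: 0.06 N m at 0, 0.18 at 0.6; it turns a freed lid back.
- tape_roll: bystander: roll of brown packing tape lying flat, 58 mm across, 24 mm high; origin at the centre of its underside
- plain_lid: bystander, not the lid to use: plain round aluminium lid, 66 mm across with a small round knob, no ears, 26 mm high; origin at the centre of its underside
- carton: bystander: small closed cardboard carton 75 x 55 x 50 mm; origin at the centre of its underside
- capsule_jar: bystander: closed white jar, 60 mm across, 85 mm high; origin at the centre of its underside
- scoop: bystander: small aluminium scoop, pan 75 x 50 x 30 mm with a 95 mm handle along its -x; origin under the pan's centre
- marker: bystander: black marker pen, 14 mm thick, 120 mm long, lying along its own x; origin at the centre of its underside
Not all that is in view belongs to the job. What is shaped like the lid but blue, brown or turquoise is not meant.

How it is judged:
On the way:
1. the lid is fully home on the pot, its lugs through the slots, the vent ring not yet turned (z of lid_grip in the frame of pot_mouth between 0.024 and 0.0315 m and horizontal distance between lid_grip and pot_mouth below 0.006 m and angle between lid_grip's own z axis and vertical below 0.1 rad and value of joint vent_ring below 0.15 rad), for 0.1 s.
At the end, for the whole second after the job is handed in: The lid is fully home (bar centre 24 to 31.5 mm above the mouth and within 6 mm of its axis, tilted less than 0.1 rad), turned 0.55 to 1.25 rad from the slots, the vent ring stands still between 0.40 and 0.80 rad, and the fingers still grip the lid with more than 1 N (z of lid_grip in the frame of pot_mouth between 0.024 and 0.0315 m and horizontal distance between lid_grip and pot_mouth below 0.006 m and angle between lid_grip's own z axis and vertical below 0.1 rad and value of joint vent_ring between 0.4 and 0.8 rad and angle between the x axis of lid_grip and the x axis of pot_mouth, either way round between 0.55 and 1.25 rad and velocity of joint vent_ring between -0.1 and 0.1 rad/s and contact force between the fingers and lid above 1 N and linear speed of lid below 0.02 m/s); the arm keeps its last pose, push and grip.
It fails at once if the vent ring clicks into its lock (past 1.1 rad) (value of joint vent_ring above 1.1 rad).
It fails at once if a bystander is moved by more than 30 mm (distance of any of tape_roll, plain_lid, carton, capsule_jar, scoop, marker from where it was at the start of the episode above 0.03 m).
It also fails if it takes over 40 s, if anything falls off the work surface, if the arm or the gripper's body presses on something with over 40 N, if the wrist force passes 120 N, or if a joint passes its speed limit or range.

### The arm

A 6-joint arm with a two-finger parallel gripper is mounted at the origin on the work surface. World frame = base frame: x ahead of the robot, y to its left, z up, the work surface at z = 0. Lengths are in m, angles in rad, forces in N, time in s.
With the tool pointing down it reaches from about 0.35 to 0.775 m from the base axis. Payload 5.5 kg.
Tool frame: the origin (TCP) lies between the finger pads; the fingertips stand 11 mm ahead of it and the grasp point (between the pads) lies 8 mm behind it (tips_ahead is the distance from the TCP to the fingertips, in m); z points along the fingers, y is the line along which they close (so a half turn about z gives the same grasp; the last joint's range is limited). The gripper opens to 85 mm and grips with 20 to 120 N. Pads are 22 mm wide; open, the fingers measure 114 mm over their backs; the gripper's body (76 mm by 85 mm) begins 54 mm behind the grasp point. The pads swing forward as they close: fully open they stand 13 mm farther back than shut.
Start: joints at [1.182, 0.313, 0.046, 1.304, 0, 1.431], TCP at [0.142, 0.557, 0.242] pointing down, gripper open.
Joint ranges: [-2.76, 2.76], [-0.86, 1.69], [-1.03, 1.26], [-2.2, 2.34], [-1.47, 1.5], [-3.14, 3.14]. Speed limits (rad/s): [2.57, 2.57, 3.14, 3.14, 3.14, 3.14].

### API

Orientations are given as a unit quaternion [w, x, y, z].
In Python, from workcell import * gives the robot as it stands. The module is installed in compiled form; this text tells all that it offers.
- The arm moves only by the tool jog_arm, never from a script. Its argument "moves" is a list of rows, each an object with "fingers": the closure, from 0 (fully open) to 1 (shut); "slide": the shift along the tool's x, y, z in mm, a list of three; "angular": the turn, a rotation vector about the tool's x, y, z in degrees, a list of three. A call has 1 to 10 rows; each row is the pose to reach, as a shift and turn from the pose commanded when the call began, along the tool's axes at that moment; what a row does not reach only later rows make up. A row lasts 1/12 s, in which the tool goes at most 41.7 mm and 7.16 degrees, less where a joint would pass 70% of its speed; a pose out of reach is approached as far as the arm can. A call with a gripper value outside its range is refused whole. The fingers move at their own pace and stop on an object; "squeeze" is the grip in N (left out, the last holds). Time passes only in rows, so rows that repeat a pose let the fingers close. It gives the time, the measured TCP pose, the force, the opening and the grip force at its end, in the units of the state.
- get_state(): the state, without advancing time (a new reading comes with each control period).
- read_camera(name): name is "side" or "top"; returns a dict with "color" (480x640x3 uint8, red, green, blue), "fovy" (degrees; the focal length in pixels is half the picture's height over the tangent of half this angle, whatever the lens; pixels are square), "cx", "cy" (the principal point, pixels), "world_from_camera" (4x4, takes a point from camera to world coordinates). Camera axes: x right, y down, z forward; pixel columns grow to the right and rows downward; lengths in m; the calibration is good to about 2 mm. A picture is of the moment at which its call begins. There is no depth.
- hand_in(): hands the job in; it is judged then, once.
Trained networks look in a picture, given as the dict that the camera call returned (one of the last four; its "shot" number tells which), for a name from the list of things; names that differ only in an ending like _2 or _b are one class to them, and where a whole thing is asked for, a point or a joint stands for the part that bears it (a point fixed in the world has none). Each returns a list of dicts, best first, with "p" (0 to 1); they miss things now and then, are a little off and sometimes report something else, mostly with a low value. They report only what shows in the picture. A call takes as long as a camera call. They do not tell look-alikes from the thing itself.
- look_for(target, picture): "point" ([column, row] in pixels, amid what is visible of it).
- tip_of(target, picture): "point" ([column, row] in pixels: a listed point, or the origin of a listed thing).
The state is a dict: "clock": time; "joint_pos": joint angles; "qvel": joint speeds; "tau": joint torques, N m; "tcp_pos": TCP position; "orientation": TCP orientation; "wrist_force": force on the tool from outside, world axes, zero at the start; "ft_torque": the same for the moment, N m; "finger_gap": finger opening in m; "grip_force": force on a finger pad.
Only numpy, scipy, OpenCV 4.12 (cv2) and the standard library are available. Lean on these libraries where they do the work, as an engineer would, in place of code of your own. Each camera call takes 0.05 s, during which the arm holds its last target. There are 200 camera calls.

## Working session

There is one attempt and no reset: what is moved stays moved. The work goes in short steps, Python scripts to look and compute and a tool call to move; the robot and the scene stay as the last step left them, time stands still between calls to the robot, and variables do not carry over. Pictures are saved under pics/ and viewed, at most 10 in all, crops included, and the job is handed in when it is done.

Besides the shell and the picture viewer there is one more tool, called after "Call:" by a JSON object that holds its "api" and its "payload", one argument or row to a line. jog_arm: Moves the arm, as the interface text tells. Its arguments: {"type":"object","properties":{"moves":{"type":"array","items":{"type":"object","properties":{"fingers":{"type":"number"},"slide":{"type":"array","items":{"type":"number"}},"angular":{"type":"array","items":{"type":"number"}}}}},"squeeze":{"type":"number"}},"required":["moves"]}

```bash
mkdir -p pics; cat > h.py <<'E'
from workcell import *
import numpy as np, cv2
from scipy.spatial.transform import Rotation as R
def ray(p,uv):
    f=240/np.tan(np.radians(p["fovy"])/2)
    T=np.array(p["world_from_camera"])
    d=T[:3,:3]@np.array([(uv[0]-p["cx"])/f,(uv[1]-p["cy"])/f,1]); return T[:3,3],d
def onz(p,uv,z):
    o,d=ray(p,uv); return o+d*(z-o[2])/d[2]
def pix(p,P):
    f=240/np.tan(np.radians(p["fovy"])/2); T=np.linalg.inv(p["world_from_camera"])
    q=T[:3,:3]@np.array(P)+T[:3,3]; return [f*q[0]/q[2]+p["cx"],f*q[1]/q[2]+p["cy"]]
def save(p,n): cv2.imwrite("pics/"+n,p["color"][:,:,::-1])
E
python3 - <<'E'
from h import *
s=get_state(); print(s)
for c in("top","side"):
    p=read_camera(c); save(p,c+"0.png"); print(c,p["fovy"],p["cx"],p["cy"],np.round(p["world_from_camera"],3).tolist())
    for t,z in(("lid_grip",.044),("lid",0.),("pot_mouth",.1),("pot",0)):
        for d in tip_of(t,p)[:3]: print(t,d["p"],np.round(d["point"],1),np.round(onz(p,d["point"],z),3))
E
```

```text
{'clock': 0.0, 'joint_pos': array([1.18236833e+00, 3.13980870e-01, 4.49793515e-02, 1.30362623e+00,
       5.40424427e-06, 1.43119689e+00]), 'qvel': array([-0.00044783,  0.00047194, -0.00068928,  0.00023794, -0.00013479,
       -0.00090997]), 'tau': array([ 5.11730195e-04, -4.80630362e+01,  2.98530149e+01,  1.94005662e-02,
       -5.91587263e-05, -1.52090240e-05]), 'tcp_pos': array([0.14142001, 0.55681977, 0.24142014]), 'orientation': array([-2.41570060e-04,  1.24093515e-01,  9.92270105e-01, -8.83277191e-04]), 'wrist_force': array([0.43997042, 0.08763051, 0.03742165]), 'ft_torque': array([-0.00497042, -0.00175643,  0.04387604]), 'grip_force': 0.0, 'finger_gap': 0.08523096185507216}
top 51.95736843610016 325.2115929414928 244.66310345527106 [[0.021, -0.985, 0.172, 0.249], [-1.0, -0.022, -0.003, 0.002], [0.007, -0.172, -0.985, 1.198], [0.0, 0.0, 0.0, 1.0]]
lid_grip 0.96 [427.  289.9] [ 0.348 -0.242  0.044]
lid_grip 0.85 [443.7 355.3] [ 0.199 -0.278  0.044]
lid_grip 0.68 [511.8 338. ] [ 0.241 -0.436  0.044]
lid 0.72 [419.9 289.3] [ 0.353 -0.234  0.   ]
lid 0.67 [506.7 338. ] [ 0.241 -0.441  0.   ]
lid 0.64 [436.  354.2] [ 0.199 -0.271  0.   ]
pot_mouth 0.95 [252.4 227.4] [0.477 0.165 0.1  ]
pot_mouth 0.72 [321.  257.1] [0.412 0.008 0.1  ]
pot 0.65 [259.1 231.4] [0.488 0.163 0.   ]
side 54.04662488982441 324.8508916630373 231.9945532302375 [[0.984, -0.088, 0.152, 0.276], [-0.175, -0.587, 0.79, -0.971], [0.019, -0.805, -0.593, 0.807], [0.0, 0.0, 0.0, 1.0]]
lid_grip 0.95 [248.6 394.8] [ 0.243 -0.434  0.044]
lid_grip 0.83 [292.8 312.4] [ 0.349 -0.239  0.044]
lid_grip 0.73 [368.7 307.6] [ 0.519 -0.251  0.044]
lid 0.98 [292.8 328.1] [ 0.347 -0.245  0.   ]
lid 0.67 [228.7 344.7] [ 0.204 -0.27   0.   ]
lid 0.6 [367.1 320.1] [ 0.519 -0.248  0.   ]
pot 0.56 [316.9 221.4] [0.468 0.16  0.   ]
```

View pics/top0.png

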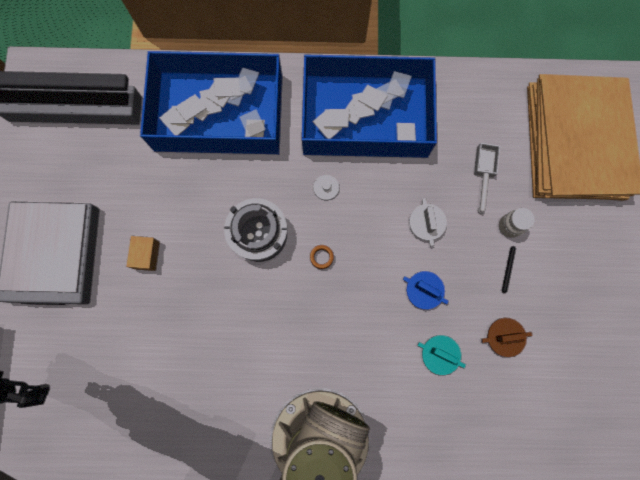

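View pics/side0.png

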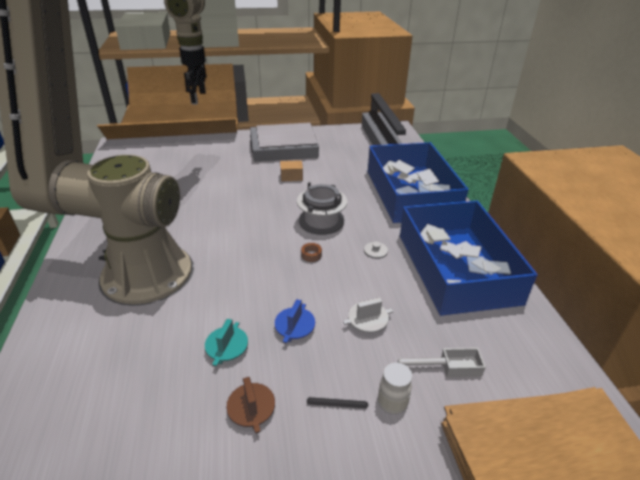

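The aluminium lid is at top (428,222) / side (368,315), the pot at top (256,230) / side (322,205). The blue, brown and turquoise lids are decoys. I'll zoom in next for the angles.

```bash
python3 - <<'E'
from h import *
p=read_camera("top"); im=p["color"][:,:,::-1]
def crop(im,u,v,r=40): return cv2.resize(im[v-r:v+r,u-r:u+r],(400,400),interpolation=cv2.INTER_CUBIC)
cv2.imwrite("pics/crop.png",np.hstack([crop(im,428,222),crop(im,256,230)]))
for t in("lid_grip","lid","pot_mouth"):
    print(t,[(d["p"],np.round(d["point"],1)) for d in tip_of(t,p)])
q=read_camera("side")
for t in("lid_grip","lid","pot_mouth"):
    print("side",t,[(d["p"],np.round(d["point"],1)) for d in tip_of(t,q)])
    print([(d["p"],np.round(d["point"],1)) for d in look_for(t,q)])
E
```

```text
lid_grip [(0.94, array([511.1, 340. ])), (0.94, array([444.2, 355.8])), (0.84, array([425.9, 290. ])), (0.72, array([429.6, 216.6]))]
lid [(0.96, array([421.4, 291.1])), (0.88, array([427.9, 223. ])), (0.88, array([439.3, 357.9])), (0.72, array([505.3, 335.7]))]
pot_mouth [(0.76, array([252.6, 225.8]))]
side lid_grip [(0.72, array([367.5, 308.4])), (0.72, array([249.8, 395.7])), (0.69, array([296. , 314.9])), (0.58, array([225.3, 336.1])), (0.17, array([390.8, 399.6]))]
[(0.97, array([294.1, 322.6])), (0.94, array([370.3, 312.9])), (0.82, array([250.1, 405.1])), (0.69, array([225.1, 343.3]))]
side lid [(0.84, array([295. , 328.1])), (0.7, array([248. , 409.7])), (0.67, array([226.5, 346.1])), (0.63, array([366. , 318.3]))]
[(0.96, array([296.2, 322.3])), (0.85, array([249.3, 403.2])), (0.8, array([225.1, 338.2])), (0.68, array([368.9, 314.1]))]
side pot_mouth [(0.93, array([322.9, 189.7]))]
[(0.49, array([374.5, 248.9]))]
```

View pics/crop.png

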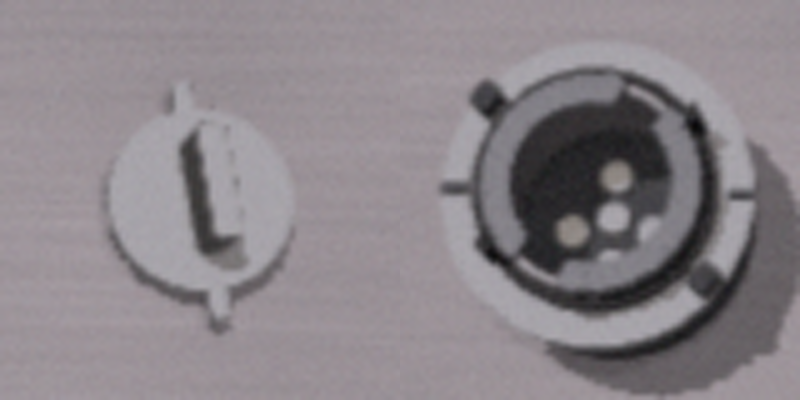

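Left half: the lid's ear tips are at crop (182,82) and (220,325). Right half: slots at about (645,103) and (540,265), posts at (697,118) and (489,250), half-travel ribs at (453,188) and (740,195), lock blocks at (488,98) and (706,280).

```bash
python3 - <<'E'
from h import *
p=read_camera("top"); q=read_camera("side")
L=lambda x,y:(388+x/5-.4,182+y/5-.4); P=lambda x,y:(216+(x-400)/5-.4,190+y/5-.4)
def pair(n,a,b,z,off=0):
    A=onz(p,a,z);B=onz(p,b,z);d=A-B;print(n,"c",np.round((A+B)/2,4),"len",np.round(np.hypot(*d[:2]),4),"ang",round(np.degrees(np.arctan2(d[1],d[0]))+off,1))
pair("ears",L(182,82),L(220,325),.022)
pair("bar top",L(207,122),L(229,240),.066)
c=np.degrees
pair("slots",P(645,103),P(540,265),.1)
pair("posts",P(697,118),P(489,250),.109,c(.45))
pair("ribs",P(740,195),P(453,188),.077,c(1.05))
pair("rim outer x",P(478,184),P(715,184),.1)
pair("rim outer y",P(597,68),P(597,300),.1)
pair("blocks",P(706,280),P(488,98),.08,c(1.55))
def tri(a,b):
    o1,d1=ray(p,a);o2,d2=ray(q,b);A=np.array([d1,-d2]).T;t=np.linalg.lstsq(A,o2-o1,rcond=None)[0]
    x=o1+t[0]*d1;y=o2+t[1]*d2;return np.round((x+y)/2,4),np.linalg.norm(x-y)
print(tri((429.6,216.6),(368,308)),tri((252.6,226.5),(322.9,189.7)))
s=get_state();print(R.from_quat(np.roll(s["orientation"],-1)).as_matrix().round(3),s["clock"])
E
```

```text
ears c [ 0.5159 -0.2511  0.022 ] len 0.1225 ang 7.9
bar top c [ 0.5166 -0.2498  0.066 ] len 0.0577 ang 9.5
slots c [0.4795 0.1616 0.1   ] len 0.0883 ang -30.1
posts c [0.4775 0.1599 0.109 ] len 0.1107 ang -29.5
ribs c [0.4806 0.163  0.077 ] len 0.1333 ang -30.0
rim outer x c [0.4793 0.1599 0.1   ] len 0.1078 ang 91.3
rim outer y c [0.4798 0.1597 0.1   ] len 0.108 ang 2.6
blocks c [0.4814 0.1627 0.08  ] len 0.1342 ang -39.8
(array([ 0.5209, -0.2507,  0.0433]), np.float64(0.007371595932688648)) (array([0.4815, 0.1641, 0.1059]), np.float64(0.007458050358580104))
[[-0.969  0.246  0.   ]
 [ 0.246  0.969  0.   ]
 [ 0.     0.    -1.   ]] 1.15
```

Call:
{"api": "jog_arm", "payload": {
  "moves": [
    {"slide":[-412,-284,0],"fingers":0},
    {"slide":[-412,-284,0],"fingers":0},
    {"slide":[-412,-284,0],"fingers":0},
    {"slide":[-412,-284,0],"fingers":0},
    {"slide":[-412,-284,0],"fingers":0},
    {"slide":[-412,-284,0],"fingers":0},
    {"slide":[-412,-284,0],"fingers":0},
    {"slide":[-412,-284,0],"fingers":0},
    {"slide":[-412,-284,0],"fingers":0},
    {"slide":[-412,-284,0],"fingers":0}
  ]
}}

```text
schema error: expected keys fingers, slide, angular
```

```bash
cat >> h.py <<'E'
def plan(xyz,yaw):
    s=get_state(); M=R.from_quat(np.roll(s["orientation"],-1)).as_matrix()
    y0=np.degrees(np.arctan2(M[1,1],M[0,1]))
    print("t",s["clock"],"tcp",s["tcp_pos"].round(4),"yaw",round(y0,2),"tilt",np.round(M[:,2],4),"F",s["wrist_force"].round(1),"T",s["ft_torque"].round(2),"gap",round(s["finger_gap"],4),"g",s["grip_force"],"j",s["joint_pos"].round(2))
    print("slide",np.round(M.T@(np.array(xyz)-s["tcp_pos"])*1000,1),"turn z",round(-(yaw-y0),2))
E
python3 -c "
from h import *
plan([.516,-.25,.2],98.5)"
```

```text
t 1.15 tcp [0.1416 0.5574 0.2423] yaw 75.74 tilt [ 0.e+00  1.e-04 -1.e+00] F [ 0.6  0.3 -0.1] T [0.03 0.05 0.02] gap 0.0858 g 0.0 j [1.18 0.31 0.05 1.3  0.   1.43]
slide [-561.7 -690.3   42.2] turn z -22.76
```

Call:
{"api": "jog_arm", "payload": {
  "moves": [
    {"slide":[-412,-284,0],"fingers":0,"angular":[0,0,0]},
    {"slide":[-412,-284,0],"fingers":0,"angular":[0,0,0]},
    {"slide":[-412,-284,0],"fingers":0,"angular":[0,0,0]},
    {"slide":[-412,-284,0],"fingers":0,"angular":[0,0,0]},
    {"slide":[-412,-284,0],"fingers":0,"angular":[0,0,0]},
    {"slide":[-412,-284,0],"fingers":0,"angular":[0,0,0]},
    {"slide":[-412,-284,0],"fingers":0,"angular":[0,0,0]},
    {"slide":[-412,-284,0],"fingers":0,"angular":[0,0,0]},
    {"slide":[-412,-284,0],"fingers":0,"angular":[0,0,0]},
    {"slide":[-412,-284,0],"fingers":0,"angular":[0,0,0]}
  ]
}}

```text
clock: 1.98
tcp_pos: [0.4169, 0.2419, 0.2426]
orientation: [0.0, 0.124, 0.992, 0.0]
wrist_force: [0.0, 0.8, 0.1]
finger_gap: 0.0854
grip_force: 0.0
```

```bash
python3 -c "
from h import *
plan([.516,-.25,.2],98.5)"
```

```text
t 1.9833 tcp [0.4169 0.2419 0.2426] yaw 75.75 tilt [ 8.e-04  5.e-04 -1.e+00] F [0.  0.8 0.1] T [-0.   -0.03  0.05] gap 0.0854 g 0.0 j [ 0.36  0.13 -0.18  1.25  0.    0.61]
slide [-217.1 -452.4   42.5] turn z -22.75
```

Call:
{"api": "jog_arm", "payload": {
  "moves": [
    {"slide":[-217,-452,30],"fingers":0,"angular":[0,0,-22.7]},
    {"slide":[-217,-452,30],"fingers":0,"angular":[0,0,-22.7]},
    {"slide":[-217,-452,30],"fingers":0,"angular":[0,0,-22.7]},
    {"slide":[-217,-452,30],"fingers":0,"angular":[0,0,-22.7]},
    {"slide":[-217,-452,30],"fingers":0,"angular":[0,0,-22.7]},
    {"slide":[-217,-452,30],"fingers":0,"angular":[0,0,-22.7]},
    {"slide":[-217,-452,30],"fingers":0,"angular":[0,0,-22.7]},
    {"slide":[-217,-452,30],"fingers":0,"angular":[0,0,-22.7]},
    {"slide":[-217,-452,30],"fingers":0,"angular":[0,0,-22.7]},
    {"slide":[-217,-452,30],"fingers":0,"angular":[0,0,-22.7]}
  ]
}}

```text
clock: 2.82
tcp_pos: [0.4946, -0.1484, 0.2186]
orientation: [0.0, -0.073, 0.997, -0.0]
wrist_force: [0.9, 0.2, -0.5]
finger_gap: 0.0856
grip_force: 0.0
```

```bash
python3 -c "
from h import *
plan([.516,-.25,.12],98.5)"
```

```text
t 2.8167 tcp [ 0.4946 -0.1484  0.2186] yaw 98.43 tilt [ 7.e-04 -1.e-04 -1.e+00] F [ 0.9  0.2 -0.5] T [ 0.05 -0.03  0.02] gap 0.0856 g 0.0 j [-0.45  0.21 -0.15  1.21  0.   -0.59]
slide [  -6.2 -103.6   98.6] turn z -0.07
```

Call:
{"api": "jog_arm", "payload": {
  "moves": [
    {"slide":[-6,-104,70],"fingers":0,"angular":[0,0,0]},
    {"slide":[-6,-104,70],"fingers":0,"angular":[0,0,0]},
    {"slide":[-6,-104,70],"fingers":0,"angular":[0,0,0]},
    {"slide":[-6,-104,98],"fingers":0,"angular":[0,0,0]},
    {"slide":[-6,-104,98],"fingers":0,"angular":[0,0,0]},
    {"slide":[-6,-104,98],"fingers":0,"angular":[0,0,0]}
  ]
}}

```text
clock: 3.32
tcp_pos: [0.5142, -0.2475, 0.1189]
orientation: [-0.002, -0.073, 0.997, 0.002]
wrist_force: [0.8, 0.2, -0.1]
finger_gap: 0.0852
grip_force: 0.0
```

```bash
python3 - <<'E'
from h import *
plan([.516,-.25,.041],98.5)
a=read_camera("top");b=read_camera("side")
pb=pix(b,[.516,-.25,.044]); pa=pix(a,[.516,-.25,.044]);print(pa,pb)
def crop(p,c,r=40):
    u,v=int(round(c[0])),int(round(c[1]));print(u-r,v-r);return cv2.resize(p["color"][v-r:v+r,u-r:u+r,::-1],(400,400),interpolation=cv2.INTER_CUBIC)
cv2.imwrite("pics/c2.png",np.hstack([crop(a,pa),crop(b,pb)]))
# predicted ear tips & bar ends in side
t=np.radians(8.5);x=np.array([np.cos(t),np.sin(t),0])
for n,P in(("c",[.516,-.25,.066]),("e+",np.array([.516,-.25,.022])+.06*x),("e-",np.array([.516,-.25,.022])-.06*x)):
    u=pix(b,P);print(n,[(u[0]-int(round(pb[0]))+40)*5+400,(u[1]-int(round(pb[1]))+40)*5])
E
```

```text
t 3.3167 tcp [ 0.5142 -0.2475  0.1189] yaw 98.4 tilt [-0.0039  0.003  -1.    ] F [ 0.8  0.2 -0.1] T [ 0.08 -0.02  0.03] gap 0.0852 g 0.0 j [-0.59  0.37 -0.18  1.02  0.   -0.74]
slide [-1.7 -3.  77.9] turn z -0.1
[np.float64(429.2654538240959), np.float64(220.05837942148506)] [np.float64(367.4158706001985), np.float64(307.4269938411013)]
389 180
327 267
c [np.float64(605.6913818437285), np.float64(167.02369755230166)]
e+ [np.float64(718.4328123679165), np.float64(207.7500963772971)]
e- [np.float64(475.04134830044194), np.float64(265.90126909518915)]
```

View pics/c2.png

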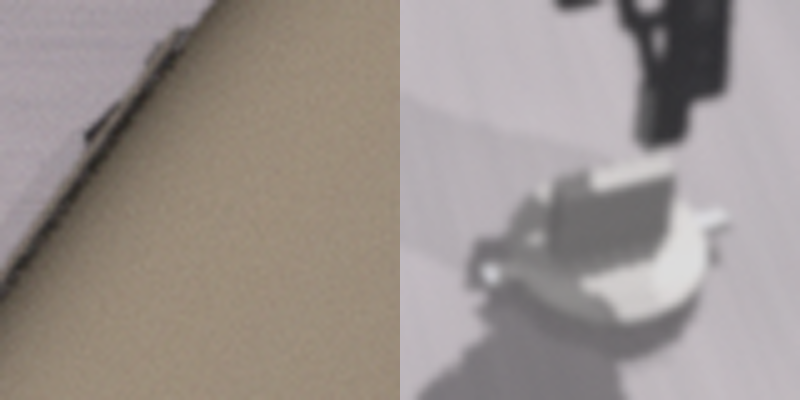

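Side view: the bar top is at crop (612,170), with ears at (728,215) and (480,270). All are within about 2 mm of prediction. Descending and gripping.

Call:
{"api": "jog_arm", "payload": {
  "moves": [
    {"slide":[-2.5,-3,40],"fingers":0,"angular":[0,0,0]},
    {"slide":[-2.5,-3,60],"fingers":0,"angular":[0,0,0]},
    {"slide":[-2.5,-3,78],"fingers":0,"angular":[0,0,0]},
    {"slide":[-2.5,-3,78],"fingers":0.5,"angular":[0,0,0]},
    {"slide":[-2.5,-3,78],"fingers":1,"angular":[0,0,0]},
    {"slide":[-2.5,-3,78],"fingers":1,"angular":[0,0,0]},
    {"slide":[-2.5,-3,78],"fingers":1,"angular":[0,0,0]},
    {"slide":[-2.5,-3,78],"fingers":1,"angular":[0,0,0]},
    {"slide":[-2.5,-3,78],"fingers":1,"angular":[0,0,0]},
    {"slide":[-2.5,-3,78],"fingers":1,"angular":[0,0,0]}
  ],
  "squeeze": 60
}}

```text
clock: 4.25
tcp_pos: [0.5196, -0.2513, 0.0439]
orientation: [0.001, -0.074, 0.997, -0.001]
wrist_force: [-0.2, -0.2, 4.9]
finger_gap: 0.0133
grip_force: 60.1
```

```bash
python3 -c "
from h import *
plan([.517,-.2505,.22],98.5)"
```

```text
t 4.25 tcp [ 0.5196 -0.2513  0.0439] yaw 98.44 tilt [ 0.0021 -0.0012 -1.    ] F [-0.2 -0.2  4.9] T [0.29 0.15 0.  ] gap 0.0133 g 60.115567445755005 j [-0.59  0.45 -0.27  0.85  0.   -0.74]
slide [   2.1    0.9 -176.1] turn z -0.06
```

Call:
{"api": "jog_arm", "payload": {
  "moves": [
    {"slide":[0,0,-40],"fingers":1,"angular":[0,0,0]},
    {"slide":[0,0,-80],"fingers":1,"angular":[0,0,0]},
    {"slide":[0,0,-120],"fingers":1,"angular":[0,0,0]},
    {"slide":[-10,30,-146],"fingers":1,"angular":[0,0,0]},
    {"slide":[-23,412,-146],"fingers":1,"angular":[0,0,38.5]},
    {"slide":[-23,412,-146],"fingers":1,"angular":[0,0,38.5]},
    {"slide":[-23,412,-146],"fingers":1,"angular":[0,0,38.5]},
    {"slide":[-23,412,-146],"fingers":1,"angular":[0,0,38.5]},
    {"slide":[-23,412,-146],"fingers":1,"angular":[0,0,38.5]},
    {"slide":[-23,412,-146],"fingers":1,"angular":[0,0,38.5]}
  ]
}}

```text
clock: 5.08
tcp_pos: [0.497, 0.0178, 0.1885]
orientation: [0.0, 0.262, 0.965, -0.0]
wrist_force: [0.9, -0.3, -2.1]
finger_gap: 0.0132
grip_force: 59.3
```

```bash
python3 -c "
from h import *
plan([.481,.160,.19],60)"
```

```text
t 5.0833 tcp [0.497  0.0178 0.1885] yaw 59.58 tilt [ 1.e-04 -1.e-04 -1.e+00] F [ 0.9 -0.3 -2.1] T [ 0.01 -0.02 -0.07] gap 0.0132 g 59.30730700492859 j [-0.13  0.19 -0.25  1.13 -0.    0.41]
slide [ 85.8 114.6  -1.5] turn z -0.42
```

Call:
{"api": "jog_arm", "payload": {
  "moves": [
    {"slide":[86,114,0],"fingers":1,"angular":[0,0,0]},
    {"slide":[86,114,0],"fingers":1,"angular":[0,0,0]},
    {"slide":[86,114,0],"fingers":1,"angular":[0,0,0]},
    {"slide":[86,114,0],"fingers":1,"angular":[0,0,0]},
    {"slide":[86,114,15],"fingers":1,"angular":[0,0,0]},
    {"slide":[86,114,22],"fingers":1,"angular":[0,0,0]},
    {"slide":[86,114,22],"fingers":1,"angular":[0,0,0]},
    {"slide":[86,114,22],"fingers":1,"angular":[0,0,0]}
  ]
}}

```text
clock: 5.75
tcp_pos: [0.4796, 0.1576, 0.166]
orientation: [-0.001, 0.26, 0.966, -0.0]
wrist_force: [0.8, 1.1, -2.0]
finger_gap: 0.0132
grip_force: 59.3
```

```bash
python3 - <<'E'
from h import *
plan([.481,.160,.166],60)
a=read_camera("top");b=read_camera("side"); ims=[]
for p,t in((a,"t"),(b,"s")):
    c=pix(p,[.48,.16,.12]); u,v=[int(round(k)) for k in c]; r=40;print(t,u-r,v-r)
    ims.append(cv2.resize(p["color"][v-r:v+r,u-r:u+r,::-1],(400,400),interpolation=cv2.INTER_CUBIC))
    for n in("lid_grip","pot_mouth"):
        for d in tip_of(n,p):
            if np.hypot(*(np.array(d["point"])-c))<40: print(t,n,d["p"],np.round(d["point"],1))
    for n,P in(("bar(tcp)",get_state()["tcp_pos"]),("mouth",[.4795,.161,.1])): print(n,np.round(pix(p,P),1))
cv2.imwrite("pics/c3.png",np.hstack(ims))
E
```

```text
t 5.75 tcp [0.4796 0.1576 0.166 ] yaw 59.9 tilt [-1.9e-03 -3.0e-04 -1.0e+00] F [ 0.8  1.1 -2. ] T [-0.03 -0.02  0.  ] gap 0.0132 g 59.33897852897644 j [ 0.16  0.22 -0.27  1.08 -0.    0.68]
slide [ 0.   2.7 -0. ] turn z -0.1
t 214 184
bar(tcp) [251.8 219.2]
mouth [254.4 226.3]
s 281 146
s lid_grip 0.97 [323.7 170.8]
s pot_mouth 0.64 [320.3 194.1]
bar(tcp) [322.1 172.2]
mouth [321.1 192.3]
```

View pics/c3.png

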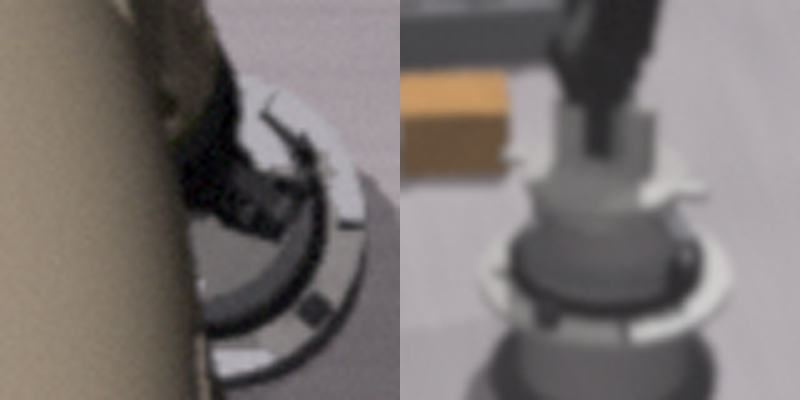

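Side view: the collar spans crop columns 478–733 with its front edge near row 343. The lid's ears are at (705,190) and (510,158), directly above the pot. I'll check these against the predictions.

```bash
python3 - <<'E'
from h import *
b=read_camera("side")
def C(P): u=pix(b,P);return np.array([(u[0]-281+.5)*5+400,(u[1]-146+.5)*5])
th=np.linspace(0,2*np.pi,361)
def circ(c,r,z):
    q=np.array([C([c[0]+r*np.cos(t),c[1]+r*np.sin(t),z]) for t in th]);return q[:,0].min().round(),q[:,0].max().round(),q[:,1].min().round(),q[:,1].max().round()
c=[.4795,.161]
print("collar",circ(c,.073,.075),"rim",circ(c,.05,.1))
t=np.radians(-30-25.8)
for s in(1,-1):print("post",C([c[0]+s*.0555*np.cos(t),c[1]+s*.0555*np.sin(t),.109]))
tc=get_state()["tcp_pos"];e=np.radians(-30.1)
for s in(1,-1):print("ear",C([tc[0]+s*.06*np.cos(e),tc[1]+s*.06*np.sin(e),tc[2]-.022]))
print("bar top",C([*tc[:2],tc[2]+.022]),"disc",circ(tc[:2],.046,tc[2]-.022))
M=lambda P:(C(np.array(P)+[.001,0,0])-C(P),C(np.array(P)+[0,.001,0])-C(P))
print(M([.48,.16,.1]))
g=b["color"]; cv2.imwrite("pics/c4.png",cv2.resize(g[150:225,281:366,::-1],(680,600),interpolation=cv2.INTER_CUBIC))
E
```

```text
collar (np.float64(476.0), np.float64(729.0), np.float64(206.0), np.float64(342.0)) rim (np.float64(515.0), np.float64(690.0), np.float64(190.0), np.float64(282.0))
post [672.30720626 259.13833564]
post [537.12070651 184.10372388]
ear [708.90988874 188.79528399]
ear [507.76795454 148.40523216]
bar top [608.37811054  98.44098312] disc (np.float64(525.0), np.float64(689.0), np.float64(128.0), np.float64(211.0))
(array([ 1.7244799 , -0.13220314]), array([-0.29485756, -0.91071062]))
```

View pics/c4.png

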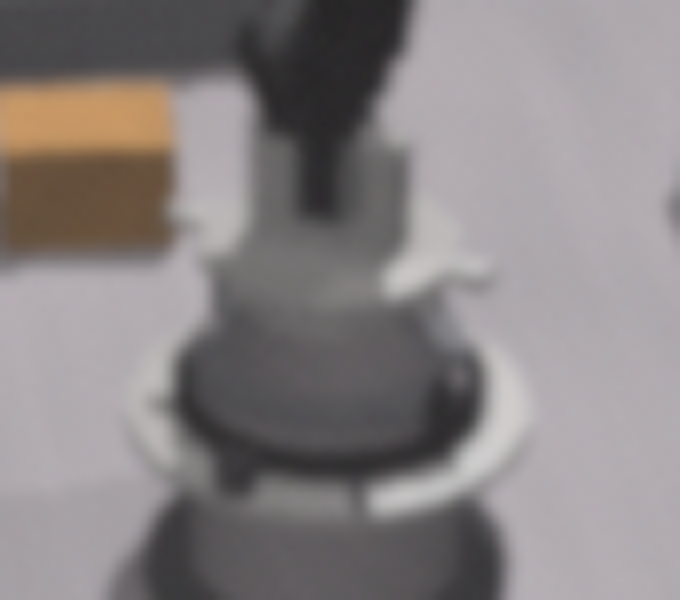

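Call:
{"api": "jog_arm", "payload": {
  "moves": [
    {"slide":[0,3,0],"fingers":1,"angular":[0,0,0]},
    {"slide":[0,3,6],"fingers":1,"angular":[0,0,0]},
    {"slide":[0,3,12],"fingers":1,"angular":[0,0,0]},
    {"slide":[0,3,16],"fingers":1,"angular":[0,0,0]},
    {"slide":[0,3,20],"fingers":1,"angular":[0,0,0]},
    {"slide":[0,3,23],"fingers":1,"angular":[0,0,0]},
    {"slide":[0,3,26],"fingers":1,"angular":[0,0,0]},
    {"slide":[0,3,28],"fingers":1,"angular":[0,0,0]},
    {"slide":[0,3,30],"fingers":1,"angular":[0,0,0]},
    {"slide":[0,3,30],"fingers":1,"angular":[0,0,0]}
  ]
}}

```text
clock: 6.93
tcp_pos: [0.4816, 0.1608, 0.1362]
orientation: [-0.0, 0.259, 0.966, -0.0]
wrist_force: [-0.6, -0.2, -2.2]
finger_gap: 0.0132
grip_force: 59.4
```

```bash
python3 -c "
from h import *
plan([.481,.160,.128],60)"
```

```text
t 6.9333 tcp [0.4816 0.1608 0.1362] yaw 59.94 tilt [-5.e-04  0.e+00 -1.e+00] F [-0.6 -0.2 -2.2] T [ 0.05 -0.01  0.01] gap 0.0132 g 59.40962791442871 j [ 0.16  0.24 -0.32  1.01  0.    0.69]
slide [ 0.1 -1.   8.2] turn z -0.06
```

Call:
{"api": "jog_arm", "payload": {
  "moves": [
    {"slide":[0,0,2],"fingers":1,"angular":[0,0,0]},
    {"slide":[0,0,4],"fingers":1,"angular":[0,0,0]},
    {"slide":[0,0,6],"fingers":1,"angular":[0,0,0]},
    {"slide":[0,0,7.5],"fingers":1,"angular":[0,0,0]},
    {"slide":[0,0,8.5],"fingers":1,"angular":[0,0,0]},
    {"slide":[0,0,9],"fingers":1,"angular":[0,0,0]},
    {"slide":[0,0,9],"fingers":1,"angular":[0,0,0]},
    {"slide":[0,0,9],"fingers":1,"angular":[0,0,0]}
  ]
}}

```text
clock: 7.6
tcp_pos: [0.4819, 0.1609, 0.1279]
orientation: [0.0, 0.259, 0.966, 0.0]
wrist_force: [-1.3, -0.2, 3.5]
finger_gap: 0.0131
grip_force: 60.1
```

```bash
python3 -c "
from h import *
plan([.481,.160,.128],60)"
```

```text
t 7.6 tcp [0.4819 0.1609 0.1279] yaw 59.95 tilt [ 5.e-04  1.e-04 -1.e+00] F [-1.3 -0.2  3.5] T [-0.04  0.28 -0.02] gap 0.0131 g 60.11249899864197 j [ 0.16  0.25 -0.33  0.99  0.    0.69]
slide [ 0.3 -1.2 -0.1] turn z -0.05
```

Call:
{"api": "jog_arm", "payload": {
  "moves": [
    {"slide":[0,0,0],"fingers":1,"angular":[0,0,4]},
    {"slide":[0,0,0],"fingers":1,"angular":[0,0,8]},
    {"slide":[0,0,0],"fingers":1,"angular":[0,0,12]},
    {"slide":[0,0,0],"fingers":1,"angular":[0,0,16]},
    {"slide":[0,0,0],"fingers":1,"angular":[0,0,20]},
    {"slide":[0,0,0],"fingers":1,"angular":[0,0,24]},
    {"slide":[0,0,0],"fingers":1,"angular":[0,0,27]},
    {"slide":[0,0,0],"fingers":1,"angular":[0,0,30]},
    {"slide":[0,0,0],"fingers":1,"angular":[0,0,30]}
  ]
}}

```text
clock: 8.35
tcp_pos: [0.4819, 0.1605, 0.1279]
orientation: [0.0, 0.501, 0.865, -0.0]
wrist_force: [-0.9, -1.8, 4.4]
finger_gap: 0.0129
grip_force: 60.2
```

```bash
python3 -c "
from h import *
plan([.481,.160,.128],9)"
```

```text
t 8.35 tcp [0.4819 0.1605 0.1279] yaw 29.86 tilt [ 5.e-04 -8.e-04 -1.e+00] F [-0.9 -1.8  4.4] T [-0.47  0.24  0.01] gap 0.0129 g 60.16771137714386 j [ 0.16  0.25 -0.33  0.99 -0.    1.21]
slide [ 0.  -1.  -0.1] turn z 20.86
```

Call:
{"api": "jog_arm", "payload": {
  "moves": [
    {"slide":[0,0,0],"fingers":1,"angular":[0,0,4]},
    {"slide":[0,0,0],"fingers":1,"angular":[0,0,8]},
    {"slide":[0,0,0],"fingers":1,"angular":[0,0,12]},
    {"slide":[0,0,0],"fingers":1,"angular":[0,0,16]},
    {"slide":[0,0,0],"fingers":1,"angular":[0,0,19]},
    {"slide":[0,0,0],"fingers":1,"angular":[0,0,20.5]},
    {"slide":[0,0,0],"fingers":1,"angular":[0,0,20.5]},
    {"slide":[0,0,0],"fingers":1,"angular":[0,0,20.5]}
  ]
}}

```text
clock: 9.02
tcp_pos: [0.4815, 0.1605, 0.1279]
orientation: [0.0, 0.646, 0.764, -0.0]
wrist_force: [-3.3, -2.6, 4.1]
finger_gap: 0.0132
grip_force: 60.5
```

```bash
python3 - <<'E'
from h import *
plan([.481,.160,.128],9)
b=read_camera("side"); a=read_camera("top")
g=b["color"]; f=lambda x:cv2.resize(x[:,:,::-1],(400,400),interpolation=cv2.INTER_CUBIC)
cv2.imwrite("pics/c5.png",np.hstack([f(a["color"][190:270,216:296]),f(g[160:220,292:352])]))
E
```

```text
t 9.0167 tcp [0.4815 0.1605 0.1279] yaw 9.55 tilt [-2.e-04 -7.e-04 -1.e+00] F [-3.3 -2.6  4.1] T [-0.52  0.59  0.08] gap 0.0132 g 60.46085000038147 j [ 0.16  0.25 -0.33  0.99 -0.    1.57]
slide [-0.4 -0.5 -0.1] turn z 0.55
```

View pics/c5.png

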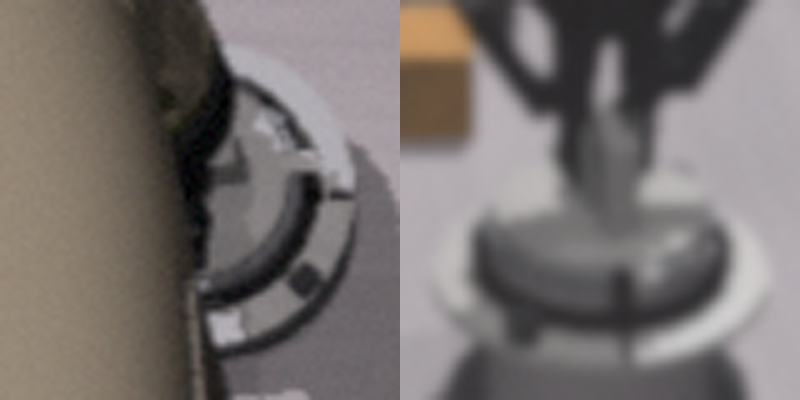

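The post at side crop (622,285) stands directly above the half-travel rib at (625,345), and the lid is flat on the rim (TCP z 0.128). I'm handing in.

```bash
python3 -c "
from h import *
print(hand_in())"
```

```text
the job is handed in; nothing more can be done
None
```

The job is handed in, though the hand-in returned no verdict. The lid sits fully home on the pot, turned about 50° clockwise, with the one post visible to the side camera lined up with its half-way rib and the lid still gripped at about 60 N (about 9 s on the robot clock); no bystander was touched as far as I could tell, but I didn't re-check their positions.

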